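# Fill the sugar jar from the scoop

## Robot

A 6-joint arm with a two-finger parallel gripper is mounted at the origin on the work surface. World frame = base frame: x ahead of the robot, y to its left, z up, the work surface at z = 0. Lengths are in m, angles in rad, forces in N, time in s.
With the tool pointing down it reaches from about 0.35 to 0.875 m from the base axis. Payload 15.5 kg.
Tool frame: the origin (TCP) lies at the very end of the fingers, on their centre line; the grasp point (between the pads) lies grip_point_offset behind it (grip_point_offset is the distance from the TCP to the grasp point, in m); z points along the fingers, y is the line along which they close (so a half turn about z gives the same grasp; the last joint's range is limited). The gripper opens to 85 mm and grips with 20 to 120 N. Pads are 22 mm wide; open, the fingers measure 114 mm over their backs; the gripper's body (76 mm by 85 mm) begins 54 mm behind the grasp point. The pads swing forward as they close: fully open they stand 13 mm farther back than shut.
Start: joints at [1.105, 0.494, 1.345, -0, 1.302, -0.096], TCP at [0.226, 0.583, 0.231] pointing down, gripper open.
Joint ranges: [-2.91, 2.91], [-0.82, 2.16], [0.22, 2.67], [-1.22, 4.37], [0.12, 2.79], [-3.08, 3.08]. Speed limits (rad/s): [1.89, 1.89, 2.57, 3.01, 3.01, 3.01].

## Interface

Orientations are given as [roll, pitch, yaw] about the fixed x, y, z axes, in that order (R = Rz(yaw) Ry(pitch) Rx(roll)).
In Python, from cell import observe, capture, camera_info, hand_in, grip_point_offset gives the robot as it stands.
- The arm moves only by the tool carry_out, never from a script. Its argument "deltas" is a list of rows, each a list of 6 numbers: the shift along the tool's x, y, z each as a share of 30 mm, from -1 to 1, then the turn, a rotation vector about the tool's x, y, z each as a share of 0.12 rad, from -1 to 1. A call has exactly 10 rows; each row shifts and turns the commanded pose from where the row before left it, along the tool's axes as they then stand; what a row does not reach is not made up. A row lasts 1/12 s, in which the tool goes at most 41.7 mm and 7.16 degrees, less where a joint would pass 70% of its speed; a pose out of reach is approached as far as the arm can. A call with a number of a shift or a turn outside -1 to 1 is refused whole. A call with a gripper value outside its range is refused whole. "jaw" is the opening, from 0 (shut) to 1 (fully open), set as the call begins (left out, the last holds). The fingers move at their own pace and stop on an object; the grip force is fixed at half the most. Time passes only in rows, so rows that do not move let the fingers close, or fill a call up. It gives the time, the measured TCP pose, the force, the opening and the grip force at its end, in the units of the state.
- observe(): the state, without advancing time (a new reading comes with each control period).
- capture(name): name is "side" or "top" or "wrist"; returns the picture (384x512x3 uint8, red, green, blue); there is no depth.
- camera_info(name): a dict with "fx", "fy", "cx", "cy" (pixels), "R" (3x3) and "t" (3): a world point X has camera coordinates R X + t; the wrist camera has in their place "tool_from_camera" (4x4, takes a point from camera to tool coordinates, whose origin is the TCP and whose axes are the flange's). Camera axes: x right, y down, z forward; pixel columns grow to the right and rows downward; lengths in m; the calibration is good to about 2 mm. A picture is of the moment at which its call begins: read the wrist's pose just before it. camera_info takes no time and is no camera call.
- hand_in(): hands the job in; it is judged then, once.
The state is a dict: "time": time; "qpos": joint angles; "dq": joint speeds; "tau": joint torques, N m; "eef_pos": TCP position; "tool_rot": TCP orientation; "ft_force": force on the tool from outside, world axes, zero at the start; "wrist_torque": the same for the moment, N m; "finger_gap": finger opening in m; "gripper_force": force on a finger pad.
Only numpy, scipy, OpenCV 4.12 (cv2) and the standard library are available. Lean on these libraries where they do the work, as an engineer would, in place of code of your own. Each camera call takes 0.05 s, during which the arm holds its last target. There are 200 camera calls.

## Task

Fill the sugar jar: pick up the scoop of palm-sugar tablets by its handle without spilling, rest its open spout on the steel screw band round the glass jar's mouth with the tip over the opening, and, keeping the spout resting there with only a light touch, tilt the scoop until all four tablets have slid into the jar and you have seen the last one in. The glass chips under a hard push, and the jar must not be shoved along or tipped. Then set the empty scoop down gently, right way up, in the middle of the enamel basin for washing and let go of it; do not handle the tablets with the fingers, and leave the basin and the other things on the ledge where they are.

Things in the scene. Friction and masses are not known exactly. Their poses are not given: they have to be found in the camera images.
- scoop: steel scoop, 130-210 g, on its flat underside: trough 150 long, 46 wide (40 inside), open in front (spout), closed behind, floor and walls 3 thick, walls 30 high (17 over the front 30), a black handle bar lengthwise over it. Origin: centre of the trough's underside; +x to the spout, z up. Tablets lie in it in a row and stay while it is level; they slide at about 18 to 26 deg nose-down
- scoop_grip (a point): point to grip, in the middle of the handle bar's depth, at (-10, 0, 60) in the scoop's frame; the bar is 14 wide (along the scoop's y), 18 deep, 105 long along x (from x = -76 to 28) flat-sided, carried by a post behind and a strap at x = 20, with 20 mm free between it and the trough walls: pinch it from above; axes as the scoop's
- scoop_lip (a point): middle of the spout's lower edge, at (75, 0, 0) in the scoop's frame; axes as the scoop's
- sugar0: round brown palm-sugar tablet, 28 across, 14 thick, 11 to 18 g, lying flat in the trough at the start. Origin: centre of its underside
- sugar1: round brown palm-sugar tablet, 28 across, 14 thick, 11 to 18 g, lying flat in the trough at the start. Origin: centre of its underside
- sugar2: round brown palm-sugar tablet, 28 across, 14 thick, 11 to 18 g, lying flat in the trough at the start. Origin: centre of its underside
- sugar3: round brown palm-sugar tablet, 28 across, 14 thick, 11 to 18 g, lying flat in the trough at the start. Origin: centre of its underside
- jar: loose glass jar, 0.5 to 0.82 kg, neck rim 110 above its underside, belly 100 across, neck 60 wide inside and 20 deep, inner floor 6 up. A steel screw band, 79 across, 60 inside, hard flat top 9 wide, sits firmly on the neck but not screwed down: its top stands anything from 0 to 12 above the neck's rim and is not measured: feel for it. Origin: centre of the underside, z up
- jar_mouth (a point): centre of the glass neck's rim, 110 above the jar's underside (the band's top is 0 to 12 higher)
- basin: shallow round enamel basin, 290 across the rim, 57 high, flat inner floor 216 across, 5 above its underside, wall flaring outwards. Origin: centre of its underside
- chopstick_rest: wooden chopstick rest, 55 x 20 x 14; a bystander, leave it alone. Origin: centre of its underside
- sauce_cup: small white sauce cup, 54 across, 26 high; a bystander, leave it alone. Origin: centre of its underside
- brush: silicone washing brush with a stiff handle, lying, about 190 x 40 x 20; a bystander, leave it alone. Origin: middle of its underside
- dish_soap: upright dish-soap bottle, 64 across, 190 high; a bystander, leave it alone. Origin: centre of its underside
- tumbler: grey tumbler, 68 across, 100 high; a bystander, leave it alone. Origin: centre of its underside
Things that resemble listed ones, but are neither listed nor needed, are in the scene too. There is more than one size of the scoop; the job needs the middle-sized.

How it is judged:
On the way, in this order (a step that is already met when the one before it is completed fails the run):
1. the held scoop's spout rests on the jar or its band (over 0.5 N) with its tip over the mouth and all four tablets still aboard (contact force between scoop and jar above 0.5 N and contact force between the fingers and scoop above 0.5 N and horizontal distance between scoop_lip and jar_mouth below 0.03 m and distance between each of sugar0, sugar1, sugar2, sugar3 and scoop below 0.085 m), for 0.2 s.
2. all four tablets are in the jar while the held, tilted scoop still rests on the jar or its band (over 0.5 N) (contact force between scoop and jar above 0.5 N and contact force between the fingers and scoop above 0.5 N and angle between scoop's own z axis and vertical above 0.25 rad and horizontal distance between each of sugar0, sugar1, sugar2, sugar3 and jar below 0.05 m and z of each of sugar0, sugar1, sugar2, sugar3 in the frame of jar below 0.08 m), for 0.2 s.
At the end, for the whole second after the job is handed in: all four tablets lie in the jar, 30 mm or more below its neck rim; jar upright (0.1 rad); the released scoop rests right way up in the basin: trough centre within 60 mm of the basin's centre, underside less than 30 mm above the basin's underside, leaning less than 0.3 rad (horizontal distance between each of sugar0, sugar1, sugar2, sugar3 and jar below 0.05 m and z of each of sugar0, sugar1, sugar2, sugar3 in the frame of jar below 0.08 m and angle between each of jar, basin's own z axis and vertical below 0.1 rad and horizontal distance between scoop and basin below 0.06 m and z of scoop in the frame of basin between 0 and 0.03 m and angle between scoop's own z axis and vertical below 0.3 rad and linear speed of each of scoop, jar below 0.02 m/s and linear speed of each of sugar0, sugar1, sugar2, sugar3 below 0.03 m/s); the robot touches nothing.
It fails at once if the scoop presses on the jar or its band with more than 15 N, or the jar is shoved more than 20 mm or tips more than 0.15 rad (contact force between scoop and jar above 15 N or distance of jar from where it was at the start of the episode above 0.02 m or angle between jar's own z axis and vertical above 0.15 rad).
It fails at once if the scoop is tipped (over 0.35 rad) with the lip more than 20 mm above the neck's rim while a tablet is not yet in the jar (angle between scoop's own z axis and vertical above 0.35 rad and z of scoop_lip in the frame of jar_mouth above 0.02 m and z of any of sugar0, sugar1, sugar2, sugar3 in the frame of jar above 0.11 m).
It fails at once if a tablet is handled with the fingers (contact force between the fingers and sugar0 above 0.3 N or contact force between the fingers and sugar1 above 0.3 N or contact force between the fingers and sugar2 above 0.3 N or contact force between the fingers and sugar3 above 0.3 N).
It fails at once if the scoop is dropped (falls free faster than 0.7 m/s) (contact force between the fingers and scoop below 0.05 N and linear speed of scoop above 0.7 m/s).
It fails at once if another thing on the ledge is moved more than 25 mm, or the basin more than 50 mm (distance of any of chopstick_rest, sauce_cup, brush, dish_soap, tumbler from where it was at the start of the episode above 0.025 m or distance of basin from where it was at the start of the episode above 0.05 m).
It also fails if it takes over 61 s, if anything falls off the work surface, if the arm or the gripper's body presses on something with over 40 N, if the wrist force passes 120 N, or if a joint passes its speed limit or range.

## Working session

There is one attempt and no reset: what is moved stays moved. The work goes in short steps, Python scripts to look and compute and a tool call to move; the robot and the scene stay as the last step left them, time stands still between calls to the robot, and variables do not carry over. Pictures are saved under pics/ and viewed, at most 10 in all, crops included, and the job is handed in when it is done.

Besides the shell and the picture viewer there is one more tool, called after "Call:" by a JSON object that holds its "method" and its "body", one argument or row to a line. carry_out: Moves the arm, as the interface text tells. Its arguments: {"type":"object","properties":{"deltas":{"type":"array"},"jaw":{"type":"number"}},"required":["deltas"]}

```bash
mkdir -p pics; python3 - <<'E'
from cell import *
import cv2,numpy as np
print(observe(),grip_point_offset)
for n in("side","top"):
    cv2.imwrite(f"pics/{n}0.png",cv2.cvtColor(capture(n),cv2.COLOR_RGB2BGR)); print(camera_info(n))
print(camera_info("wrist"))
a=cv2.imread("pics/side0.png");b=cv2.imread("pics/top0.png")
cv2.imwrite("pics/top0b.png",cv2.resize(b,(800,600),interpolation=cv2.INTER_CUBIC))
cv2.imwrite("pics/side0b.png",cv2.resize(a,(800,600),interpolation=cv2.INTER_CUBIC))
E
```

```text
{'time': 0.0, 'qpos': array([ 1.10551488e+00,  4.94207151e-01,  1.34610655e+00,  1.33023169e-05,
        1.30252412e+00, -9.54936571e-02]), 'dq': array([ 0.00054991, -0.00187534, -0.00069911, -0.00159818,  0.00331155,
        0.00024349]), 'tau': array([ 1.62476710e-03, -8.82164097e+01, -3.83867240e+01,  1.07202195e-04,
        1.02710034e-02, -1.23368422e-04]), 'eef_pos': array([0.22571543, 0.5824383 , 0.23069369]), 'tool_rot': array([-3.14035439e+00, -1.31487669e-04,  2.77180125e+00]), 'ft_force': array([ 0.461037  , -0.64490201, -0.15280683]), 'wrist_torque': array([-8.67759770e-03, -4.65558606e-04,  2.69983492e-05]), 'gripper_force': 0.0, 'finger_gap': 0.08556847736683096} 0.0187
{'fx': 424.3814371556404, 'fy': 424.3814371556404, 'cx': 252.192479420324, 'cy': 194.01031823169362, 'R': array([[ 0.95922745, -0.28181582,  0.02150692],
       [-0.1402884 , -0.54079895, -0.82937064],
       [ 0.24536069,  0.79253791, -0.55828468]]), 't': array([-0.522453  ,  0.15995929,  0.86821928])}
{'fx': 443.0286946031517, 'fy': 443.0286946031517, 'cx': 256.31952285135435, 'cy': 192.5571399474314, 'R': array([[-0.03831119, -0.99924658,  0.00620618],
       [-0.97243587,  0.0358523 , -0.23039766],
       [ 0.23000157, -0.01486192, -0.97307677]]), 't': array([0.02009858, 0.56235309, 1.10368945])}
{'fx': 277.29439392966884, 'fy': 277.29439392966884, 'cx': 253.39757896340035, 'cy': 191.09108383996033, 'tool_from_camera': array([[ 9.68319993e-04, -9.45839733e-01, -3.24632503e-01,
         8.37093860e-02],
       [ 9.99999499e-01,  9.98320828e-04,  7.41392264e-05,
        -7.62838604e-05],
       [ 2.53963563e-04, -3.24632412e-01,  9.45840226e-01,
        -1.43343299e-01],
       [ 0.00000000e+00,  0.00000000e+00,  0.00000000e+00,
         1.00000000e+00]])}
```

View pics/top0b.png

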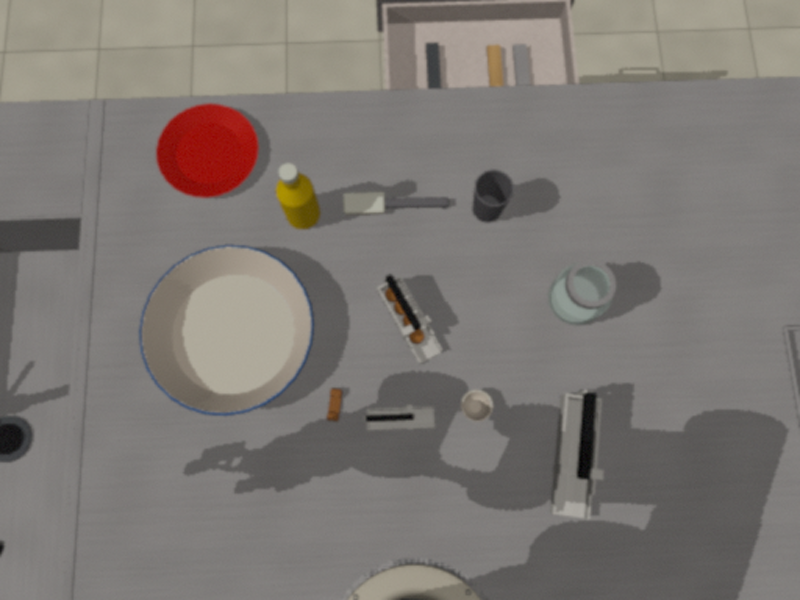

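View pics/side0b.png

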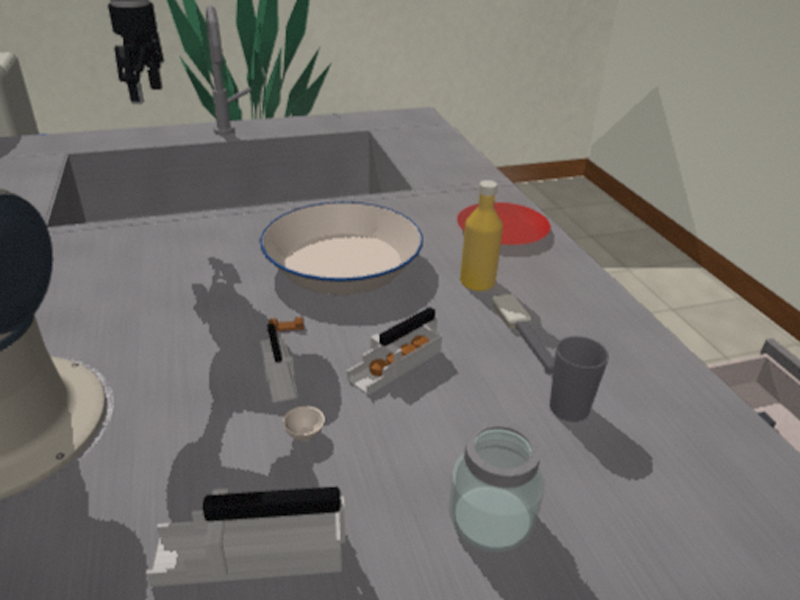

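The top view shows the middle scoop at (410,318) with its spout toward the robot. The jar is at (585,295), the basin at (228,330), the cup at (477,405) and the rest at (335,404). I'll zoom in on the scoop and jar in both views.

```bash
cat > h.py <<'E'
from cell import *
import cv2,numpy as np
from scipy.spatial.transform import Rotation as Ro
def plane(n,u,v,z):
    c=camera_info(n); d=c["R"].T@np.array([(u-c["cx"])/c["fx"],(v-c["cy"])/c["fy"],1]); o=-c["R"].T@c["t"]
    return o+d*(z-o[2])/d[2]
def proj(n,X):
    c=camera_info(n); p=np.atleast_2d(X)@c["R"].T+c["t"]; return p[:,:2]/p[:,2:]*[c["fx"],c["fy"]]+[c["cx"],c["cy"]]
def pose():
    s=observe(); return s["eef_pos"],Ro.from_euler("xyz",s["tool_rot"]),s
E
python3 - <<'E'
from h import *
t=cv2.imread("pics/top0.png");s=cv2.imread("pics/side0.png")
def crop(im,x,y,k,w,h): return cv2.resize(im[y:y+h//k,x:x+w//k],(w,h),interpolation=cv2.INTER_CUBIC)
A=np.hstack([crop(t,235,165,6,400,420),crop(t,340,155,6,400,420)])
cv2.imwrite("pics/c1.png",A[:, :])
B=np.hstack([crop(s,215,190,5,400,400),crop(s,278,265,5,400,450)[:400]])
cv2.imwrite("pics/c2.png",B)
for u,v in[(410,318),(585,295),(228,330)]: print(plane("top",u/1.5625,v/1.5625,0.0))
E
```

```text
[ 0.54635025 -0.01772231  0.        ]
[ 0.57683781 -0.33309914  0.        ]
[0.53661179 0.30442937 0.        ]
```

View pics/c1.png

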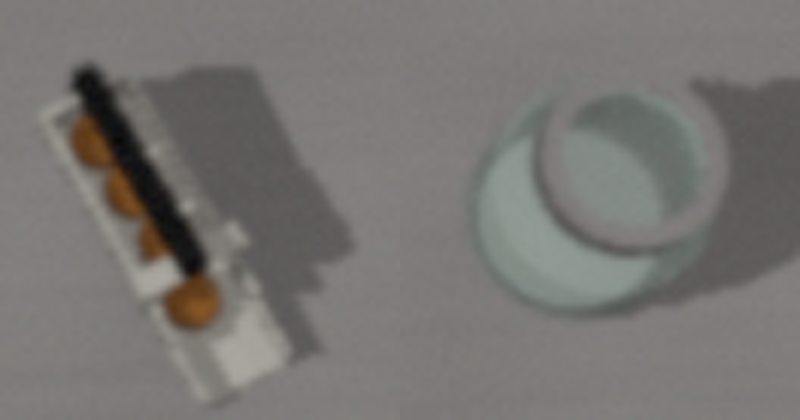

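View pics/c2.png

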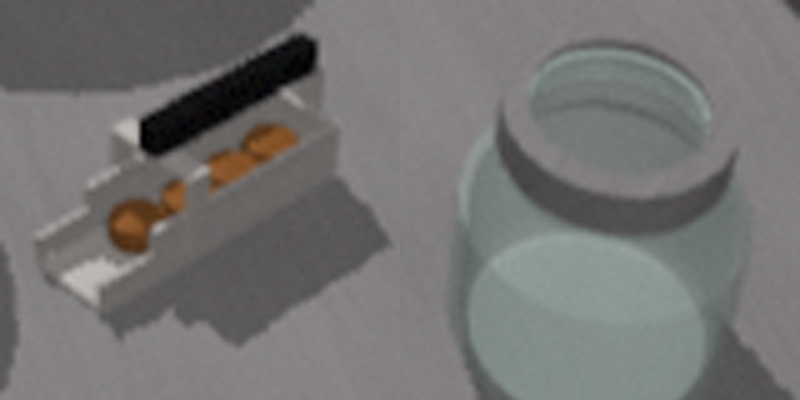

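```bash
cat > fit.py <<'E'
from h import *
from scipy.optimize import least_squares
T=lambda p:(235+p[0]/6.06,165+p[1]/6); S=lambda p:(215+p[0]/5,190+p[1]/5)
C=[("top",(-75,-23,30),T((40,113))),("top",(75,-23,0),T((210,406))),("top",(75,23,17),T((294,352))),("top",(-76,0,69),T((86,66))),("top",(28,0,69),T((192,262))),
("side",(75,23,0),S((100,311))),("side",(75,-23,0),S((40,265))),("side",(75,-23,17),S((37,235))),("side",(75,23,17),S((103,290))),("side",(-75,23,30),S((338,130))),("side",(-75,23,0),S((338,190)))]
def res(q):
    x,y,a=q; M=np.array([[np.cos(a),-np.sin(a),0],[np.sin(a),np.cos(a),0],[0,0,1]])
    return np.concatenate([proj(n,M@(np.array(p)/1e3)+[x,y,0])[0]-uv for n,p,uv in C])
r=least_squares(res,[.546,-.018,-2.66],loss="soft_l1"); x,y,a=r.x
print("scoop",r.x,np.degrees(a)); print(np.round(r.fun.reshape(-1,2),1).tolist())
th=np.linspace(0,2*np.pi,200); 
def ext(n,x,y,z,R):
    p=proj(n,np.c_[x+R*np.cos(th),y+R*np.sin(th),0*th+z]); return np.array([p[:,0].min(),p[:,0].max(),p[:,1].min(),p[:,1].max()])
t=[340+137/6.06,340+330/6.06,155+80/6,155+252/6]; s=[278+98/5,278+338/5,265+38/5,265+200/5]
f=lambda q:np.r_[ext("top",*q,.0395)-t,ext("side",*q,.0395)-s]
r=least_squares(f,[.58,-.33,.11]);print("jar",r.x,r.fun.round(1))
# basin rim: top 0b
t2=np.array([140,313,246,413])/1.5625
f=lambda q:ext("top",*q,.057,.145)-t2
r=least_squares(f,[.53,.3]);print("basin",r.x,r.fun.round(1))
g=np.array([x,y,0])+Ro.from_euler("z",a).apply([-.01,0,.06]);print("grip",g)
E
python3 fit.py
```

```text
scoop [ 0.5418044  -0.01743273 -2.67424515] -153.22296039177073
[[0.3, -0.5], [-1.3, -0.0], [-0.1, -0.1], [-0.3, -0.7], [1.4, 0.3], [0.4, 1.4], [-1.0, 0.4], [-0.6, 0.5], [-0.2, -0.3], [0.7, -0.6], [-0.1, -2.5]]
jar [ 0.56803618 -0.3122059   0.11429742] [ 0.4 -0.4 -1.5 -0.1 -0.8 -0.2 -1.6  1.8]
basin [0.53030836 0.29305353] [ 0.1 -0.1 -0.7  0.7]
grip [ 0.55073207 -0.01292753  0.06      ]
```

Call:
{"method": "carry_out", "body": {
  "deltas": [
    [0,0,0,0,0,-1],
    [0,0,0,0,0,-1],
    [0,0,0,0,0,-1],
    [0,0,0,0,0,-1],
    [0,0,0,0,0,-1],
    [0,0,0,0,0,-1],
    [0,0,0,0,0,-0.97],
    [0,-0.3,0,0,0,0],
    [0,-0.6,0,0,0,0],
    [0,-0.75,0,0,0,0]
  ],
  "jaw": 1
}}

```text
time: 0.93
eef_pos: [0.2481, 0.538, 0.2309]
tool_rot: [-3.141, -0.0, -2.678]
ft_force: [0.7, 0.3, 0.1]
finger_gap: 0.0853
gripper_force: 0.0
```

Call:
{"method": "carry_out", "body": {
  "deltas": [
    [-0.025,-0.9,0.067,0,0,0],
    [-0.025,-0.9,0.067,0,0,0],
    [-0.025,-0.9,0.067,0,0,0],
    [-0.025,-0.9,0.067,0,0,0],
    [-0.025,-0.9,0.067,0,0,0],
    [-0.025,-0.9,0.067,0,0,0],
    [-0.025,-0.9,0.067,0,0,0],
    [-0.025,-0.9,0.067,0,0,0],
    [-0.025,-0.9,0.067,0,0,0],
    [-0.025,-0.9,0.067,0,0,0]
  ]
}}

```text
time: 1.77
eef_pos: [0.3765, 0.2989, 0.211]
tool_rot: [-3.141, -0.0, -2.68]
ft_force: [0.6, 0.4, 0.1]
finger_gap: 0.0855
gripper_force: 0.0
```

Call:
{"method": "carry_out", "body": {
  "deltas": [
    [-0.025,-0.9,0.067,0,0,0],
    [-0.025,-0.9,0.067,0,0,0],
    [-0.025,-0.9,0.067,0,0,0],
    [-0.025,-0.9,0.067,0,0,0],
    [-0.025,-0.9,0.067,0,0,0],
    [-0.025,-0.9,0.067,0,0,0],
    [-0.025,-0.9,0.067,0,0,0],
    [-0.025,-0.9,0.067,0,0,0],
    [-0.025,-0.9,0.067,0,0,0],
    [-0.025,-0.9,0.067,0,0,0]
  ]
}}

```text
time: 2.6
eef_pos: [0.5044, 0.0612, 0.1909]
tool_rot: [3.141, -0.0, -2.68]
ft_force: [0.8, 0.0, -0.1]
finger_gap: 0.0853
gripper_force: 0.0
```

Call:
{"method": "carry_out", "body": {
  "deltas": [
    [-0.035,-0.5,0.2,0,0,0],
    [-0.035,-0.5,0.2,0,0,0],
    [-0.035,-0.5,0.2,0,0,0],
    [-0.035,-0.4,0.2,0,0,0],
    [-0.035,-0.3,0.2,0,0,0],
    [-0.035,-0.3,0.2,0,0,0],
    [-0.035,-0.2,0.2,0,0,0],
    [-0.035,-0.2,0.2,0,0,0],
    [0,0,0,0,0,0],
    [0,0,0,0,0,0]
  ]
}}

```text
time: 3.43
eef_pos: [0.5509, -0.0108, 0.1427]
tool_rot: [3.141, -0.001, -2.675]
ft_force: [0.3, -0.2, -0.2]
finger_gap: 0.0852
gripper_force: 0.0
```

```bash
cat >> h.py <<'E'
def wproj(X,p,R):
    c=camera_info("wrist"); M=c["tool_from_camera"]; q=(R.inv().apply(np.atleast_2d(X)-p)-M[:3,3])@M[:3,:3]
    return q[:,:2]/q[:,2:]*[c["fx"],c["fy"]]+[c["cx"],c["cy"]]
E
python3 - <<'E'
from h import *
p,R,s=pose(); im=cv2.cvtColor(capture("wrist"),cv2.COLOR_RGB2BGR); cv2.imwrite("pics/w1.png",im)
print(p,s["tool_rot"],s["ft_force"])
a=-2.674; P=np.array([[-75,-23,30],[-75,23,30],[75,23,0],[75,-23,0],[75,23,17],[75,-23,17],[-76,-7,69],[-76,7,69],[28,7,69],[28,-7,69]])/1e3
for u in wproj(Ro.from_euler("z",a).apply(P)+[.5418,-.0174,0],p,R): cv2.drawMarker(im,tuple(int(i) for i in u.round()),(0,0,255),cv2.MARKER_CROSS,7,1)
cv2.imwrite("pics/w1b.png",cv2.resize(im,(800,600)))
E
```

```text
[ 0.55089738 -0.01075274  0.14269601] [ 3.14104454e+00 -6.86650080e-04 -2.67512304e+00] [ 0.30504861 -0.15273706 -0.21991255]
```

View pics/w1b.png

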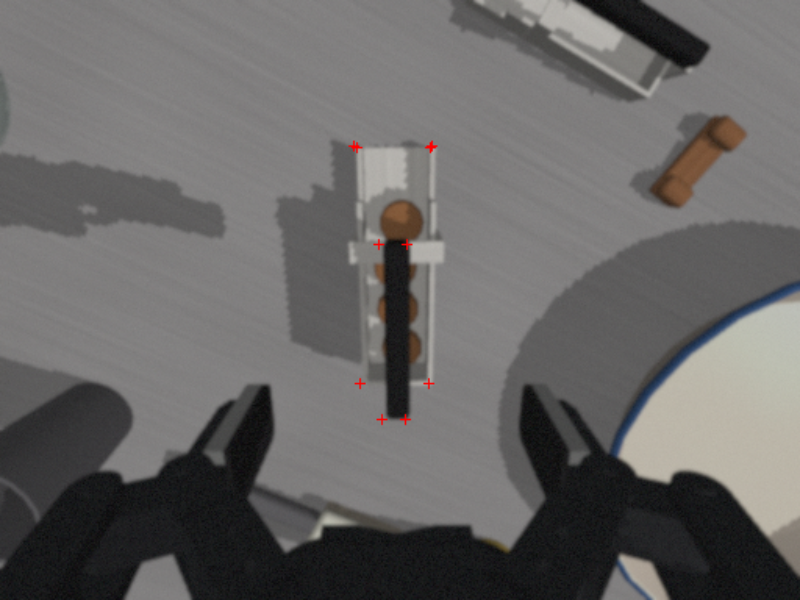

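The wrist view shows the scoop centred between the fingers: the bar is at u≈397 and the fingers' midpoint at about 396. My predictions match to about 2 mm, so I'm descending.

Call:
{"method": "carry_out", "body": {
  "deltas": [
    [0.03,0,0.4,0,0,0],
    [0,0,0.4,0,0,0],
    [0,0,0.4,0,0,0],
    [0,0,0.4,0,0,0],
    [0,0,0.4,0,0,0],
    [0,0,0.4,0,0,0],
    [0,0,0.4,0,0,0],
    [0,0,0.35,0,0,0],
    [0,0,0.2,0,0,0],
    [0,0,0,0,0,0]
  ]
}}

```text
time: 4.32
eef_pos: [0.5497, -0.011, 0.0417]
tool_rot: [3.141, -0.001, -2.675]
ft_force: [0.3, 0.3, 1.6]
finger_gap: 0.0858
gripper_force: 0.0
```

Call:
{"method": "carry_out", "body": {
  "deltas": [
    [0,0,0,0,0,0],
    [0,0,0,0,0,0],
    [0,0,0,0,0,0],
    [0,0,0,0,0,0],
    [0,0,0,0,0,0],
    [0,0,0,0,0,0],
    [0,0,0,0,0,0],
    [0,0,0,0,0,0],
    [0,0,0,0,0,0],
    [0,0,0,0,0,0]
  ],
  "jaw": 0
}}

```text
time: 5.15
eef_pos: [0.5504, -0.0113, 0.0428]
tool_rot: [-3.141, 0.0, -2.675]
ft_force: [-1.4, 1.3, 5.5]
finger_gap: 0.0128
gripper_force: 58.9
```

Call:
{"method": "carry_out", "body": {
  "deltas": [
    [0,0,-0.05,0,0,0],
    [0,0,-0.1,0,0,0],
    [0,0,-0.2,0,0,0],
    [0,0,-0.3,0,0,0],
    [0,0,-0.4,0,0,0],
    [0,0,-0.4,0,0,0.1],
    [0,0,-0.4,0,0,0.2],
    [0,0,-0.4,0,0,0.4],
    [0,0,-0.4,0,0,0.5],
    [0,0,-0.4,0,0,0.5]
  ]
}}

```text
time: 5.98
eef_pos: [0.5503, -0.0113, 0.1355]
tool_rot: [-3.141, 0.0, -2.882]
ft_force: [0.6, 0.8, -2.3]
finger_gap: 0.013
gripper_force: 58.5
```

Call:
{"method": "carry_out", "body": {
  "deltas": [
    [0,0,-0.4,0,0,0.6],
    [0,0,-0.4,0,0,0.7],
    [0,0,-0.4,0,0,0.8],
    [0,0,-0.3,0,0,0.8],
    [0,0,-0.2,0,0,0.8],
    [0,0,-0.1,0,0,0.8],
    [0,0,0,0,0,0.7],
    [0,0,0,0,0,0.6],
    [0,0,0,0,0,0.4],
    [0,0,0,0,0,0.2]
  ]
}}

```text
time: 6.82
eef_pos: [0.5502, -0.0113, 0.1889]
tool_rot: [3.141, 0.0, 2.634]
ft_force: [1.0, -0.2, -1.3]
finger_gap: 0.0131
gripper_force: 58.5
```

```bash
python3 - <<'E'
from h import *
p,R,s=pose(); print(p,s["tool_rot"],s["ft_force"],s["wrist_torque"],s["qpos"]); 
d=R.inv().apply(np.array([.650,-.357,p[2]])-p);print(d*1e3/30)
im=cv2.cvtColor(capture("wrist"),cv2.COLOR_RGB2BGR); cv2.imwrite("pics/w2.png",cv2.resize(im,(640,480)))
E
```

```text
[ 0.55018112 -0.01127754  0.18886117] [3.14139897e+00 4.08959625e-04 2.63353191e+00] [ 0.99859166 -0.15402043 -1.33115649] [ 0.00190263 -0.04418701 -0.00096294] [-1.29030610e-01  4.36076745e-01  1.58480210e+00  3.17883346e-05
  1.12026220e+00 -1.19178007e+00]
[-8.51330297e+00 -8.44979495e+00  1.84498616e-03]
```

View pics/w2.png

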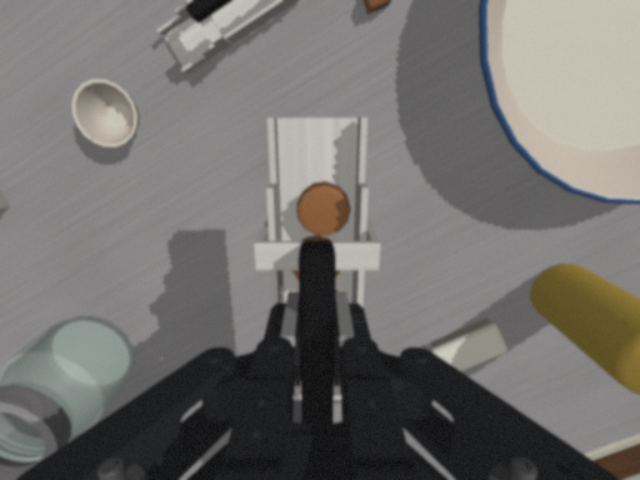

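Call:
{"method": "carry_out", "body": {
  "deltas": [
    [-0.1,-0.1,0,0,0,0],
    [-0.2,-0.2,0,0,0,0],
    [-0.3,-0.3,0,0,0,0],
    [-0.4,-0.4,0,0,0,0],
    [-0.5,-0.5,0,0,0,0],
    [-0.5,-0.5,0,0,0,0],
    [-0.5,-0.5,0,0,0,0],
    [-0.5,-0.5,0,0,0,0],
    [-0.5,-0.5,0,0,0,0],
    [-0.5,-0.5,0,0,0,0]
  ]
}}

```text
time: 7.7
eef_pos: [0.5974, -0.1769, 0.188]
tool_rot: [-3.141, -0.0, 2.636]
ft_force: [-0.7, -0.0, -1.9]
finger_gap: 0.0129
gripper_force: 58.5
```

Call:
{"method": "carry_out", "body": {
  "deltas": [
    [-0.5,-0.5,0,0,0,0],
    [-0.5,-0.5,0,0,0,0],
    [-0.5,-0.5,0,0,0,0],
    [-0.5,-0.5,0,0,0,0],
    [-0.5,-0.5,0,0,0,0],
    [-0.5,-0.5,0,0,0,0],
    [-0.5,-0.5,0,0,0,0],
    [-0.5,-0.45,0,0,0,0],
    [-0.3,-0.3,0,0,0,0],
    [-0.2,-0.2,0,0,0,0]
  ]
}}

```text
time: 8.53
eef_pos: [0.6504, -0.3595, 0.1876]
tool_rot: [-3.141, -0.0, 2.635]
ft_force: [-0.7, -0.3, -2.5]
finger_gap: 0.0132
gripper_force: 58.5
```

```bash
python3 - <<'E'
from h import *
p,R,s=pose(); print(p,s["tool_rot"],s["ft_force"],s["wrist_torque"],s["qpos"].round(2)); 
im=cv2.cvtColor(capture("wrist"),cv2.COLOR_RGB2BGR); cv2.imwrite("pics/w3raw.png",im)
t=np.linspace(0,2*np.pi,40)
for h,col in((.110,(0,255,255)),(.118,(0,0,255))):
    P=np.c_[.568+.0395*np.cos(t),-.3122+.0395*np.sin(t),0*t+h]
    cv2.polylines(im,[wproj(P,p,R).round().astype(int)],True,col,1)
sd=cv2.cvtColor(capture("side"),cv2.COLOR_RGB2BGR)
a=cv2.resize(im[0:300,130:380],(500,600)); b=cv2.resize(sd[190:340,260:335],(300,600))
cv2.imwrite("pics/w3.png",np.hstack([a,b])); cv2.imwrite("pics/s3raw.png",sd)
E
```

```text
[ 0.65038218 -0.35948653  0.18759718] [-3.14123991e+00 -2.71442859e-05  2.63539880e+00] [-0.6558503  -0.26976602 -2.49658347] [-0.01438757 -0.02606181 -0.02689919] [-0.59  0.7   1.06 -0.    1.38 -1.65]
```

View pics/w3.png

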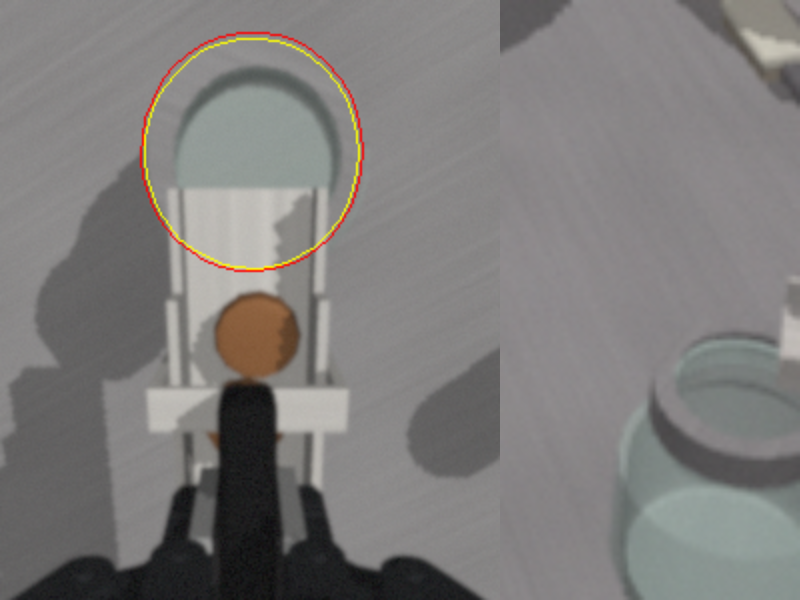

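The wrist view shows the band's inner opening centred at crop column 258 and the spout at 249, so I'll shift about 3.4 mm along tool y. The spout tip lies inside the mouth, at crop row 188. Next I'll lower to just above the highest possible band.

Call:
{"method": "carry_out", "body": {
  "deltas": [
    [0,0.03,0.05,0,0,0],
    [0,0.05,0.1,0,0,0],
    [0,0.035,0.15,0,0,0],
    [0,0,0.15,0,0,0],
    [0,0,0.1,0,0,0],
    [0,0,0.05,0,0,0],
    [0,0,0,0,0,0],
    [0,0,0,0,0,0],
    [0,0,0,0,0,0],
    [0,0,0,0,0,0]
  ]
}}

```text
time: 9.47
eef_pos: [0.6525, -0.3537, 0.1703]
tool_rot: [-3.142, 0.0, 2.636]
ft_force: [0.8, 0.6, -2.7]
finger_gap: 0.0128
gripper_force: 58.5
```

Call:
{"method": "carry_out", "body": {
  "deltas": [
    [0,0,0,0,0,0],
    [0,0,0,0,0,0],
    [0,0,0,0,0,0],
    [0,0,0.02,0,0,0],
    [0,0,0.02,0,0,0],
    [0,0,0.02,0,0,0],
    [0,0,0,0,0,0],
    [0,0,0,0,0,0],
    [0,0,0,0,0,0],
    [0,0,0,0,0,0]
  ]
}}

```text
time: 10.3
eef_pos: [0.6524, -0.3536, 0.1683]
tool_rot: [-3.142, 0.0, 2.636]
ft_force: [-0.2, 0.7, -2.3]
finger_gap: 0.0126
gripper_force: 58.5
```

Call:
{"method": "carry_out", "body": {
  "deltas": [
    [0,-0.03,0.015,0,0,0],
    [0,-0.03,0.015,0,0,0],
    [0,-0.025,0.015,0,0,0],
    [0,0,0.015,0,0,0],
    [0,0,0.015,0,0,0],
    [0,0,0.015,0,0,0],
    [0,0,0.015,0,0,0],
    [0,0,0,0,0,0],
    [0,0,0,0,0,0],
    [0,0,0,0,0,0]
  ]
}}

```text
time: 11.13
eef_pos: [0.6512, -0.3558, 0.1651]
tool_rot: [3.142, 0.0, 2.636]
ft_force: [-0.0, -0.5, -2.1]
finger_gap: 0.0126
gripper_force: 58.5
```

Call:
{"method": "carry_out", "body": {
  "deltas": [
    [0,0,0.01,0,0,0],
    [0,0,0.01,0,0,0],
    [0,0,0.01,0,0,0],
    [0,0,0.01,0,0,0],
    [0,0,0.01,0,0,0],
    [0,0,0.01,0,0,0],
    [0,0,0,0,0,0],
    [0,0,0,0,0,0],
    [0,0,0,0,0,0],
    [0,0,0,0,0,0]
  ]
}}

```text
time: 11.97
eef_pos: [0.6511, -0.3558, 0.1633]
tool_rot: [-3.142, 0.0, 2.636]
ft_force: [-0.2, 0.1, -1.7]
finger_gap: 0.0128
gripper_force: 58.5
```

```bash
cat > o.py <<'E'
from h import *
p,R,s=pose(); print(p.round(4),"F",R.inv().apply(s["ft_force"]).round(2),"T",R.inv().apply(s["wrist_torque"]).round(3),s["tool_rot"].round(3))
E
python3 o.py
```

```text
[ 0.6511 -0.3558  0.1633] F [0.25 0.02 1.73] T [ 0.018 -0.019  0.008] [-3.142  0.     2.636]
```

Call:
{"method": "carry_out", "body": {
  "deltas": [
    [0,0,0.01,0,0,0],
    [0,0,0.01,0,0,0],
    [0,0,0.01,0,0,0],
    [0,0,0.01,0,0,0],
    [0,0,0.01,0,0,0],
    [0,0,0.01,0,0,0],
    [0,0,0.01,0,0,0],
    [0,0,0,0,0,0],
    [0,0,0,0,0,0],
    [0,0,0,0,0,0]
  ]
}}

```text
time: 12.8
eef_pos: [0.6511, -0.3558, 0.1613]
tool_rot: [3.142, 0.0, 2.636]
ft_force: [-0.2, 0.3, -1.9]
finger_gap: 0.0131
gripper_force: 58.5
```

```bash
python3 o.py
```

```text
[ 0.6511 -0.3558  0.1613] F [0.35 0.12 1.91] T [ 0.008 -0.001  0.005] [3.142 0.    2.636]
```

Call:
{"method": "carry_out", "body": {
  "deltas": [
    [0,0,0.01,0,0,0],
    [0,0,0.01,0,0,0],
    [0,0,0.01,0,0,0],
    [0,0,0.01,0,0,0],
    [0,0,0.01,0,0,0],
    [0,0,0.01,0,0,0],
    [0,0,0,0,0,0],
    [0,0,0,0,0,0],
    [0,0,0,0,0,0],
    [0,0,0,0,0,0]
  ]
}}

```text
time: 13.63
eef_pos: [0.6514, -0.356, 0.1598]
tool_rot: [-3.142, 0.001, 2.636]
ft_force: [2.8, -1.1, 5.7]
finger_gap: 0.0131
gripper_force: 59.6
```

```bash
python3 o.py
```

```text
[ 0.6514 -0.356   0.1598] F [-2.98  0.41 -5.7 ] T [-0.044 -0.131  0.013] [-3.142e+00  1.000e-03  2.636e+00]
```

Call:
{"method": "carry_out", "body": {
  "deltas": [
    [0,0,-0.005,0,0,0],
    [0,0,-0.005,0,0,0],
    [0,0,0,0,0,0],
    [0,0,0,0,0,0],
    [0,0,0,0,0,0],
    [0,0,0,0,0,0],
    [0,0,0,0,0,0],
    [0,0,0,0,0,0],
    [0,0,0,0,0,0],
    [0,0,0,0,0,0]
  ]
}}

```text
time: 14.47
eef_pos: [0.6513, -0.3559, 0.1598]
tool_rot: [-3.142, 0.0, 2.636]
ft_force: [3.2, -0.4, 5.1]
finger_gap: 0.0133
gripper_force: 59.6
```

```bash
python3 o.py
```

```text
[ 0.6513 -0.3559  0.1598] F [-2.95  1.22 -5.09] T [-0.014 -0.188  0.008] [-3.142  0.     2.636]
```

Call:
{"method": "carry_out", "body": {
  "deltas": [
    [0,0,-0.01,0,0,0],
    [0,0,-0.01,0,0,0],
    [0,0,-0.01,0,0,0],
    [0,0,0,0,0,0],
    [0,0,0,0,0,0],
    [0,0,0,0,0,0],
    [0,0,0,0,0,0],
    [0,0,0,0,0,0],
    [0,0,0,0,0,0],
    [0,0,0,0,0,0]
  ]
}}

```text
time: 15.3
eef_pos: [0.6511, -0.3557, 0.1605]
tool_rot: [3.142, -0.0, 2.636]
ft_force: [-0.0, 0.0, -2.0]
finger_gap: 0.0131
gripper_force: 58.5
```

```bash
python3 o.py
```

```text
[ 0.6511 -0.3557  0.1605] F [ 0.03 -0.    1.98] T [-0.006  0.064 -0.029] [ 3.142 -0.     2.636]
```

Call:
{"method": "carry_out", "body": {
  "deltas": [
    [0,0,0.008,0,0,0],
    [0,0,0.008,0,0,0],
    [0.0217,0,-0.037,0,-0.125,0],
    [0.0217,0,-0.037,0,-0.125,0],
    [0.0217,0,-0.037,0,-0.125,0],
    [0.0217,0,-0.037,0,-0.125,0],
    [0,0,0,0,0,0],
    [0,0,0,0,0,0],
    [0,0,0,0,0,0],
    [0,0,0,0,0,0]
  ]
}}

```text
time: 16.13
eef_pos: [0.6488, -0.3545, 0.1644]
tool_rot: [3.142, 0.06, 2.636]
ft_force: [-0.9, -0.5, -1.8]
finger_gap: 0.013
gripper_force: 58.6
```

```bash
sed -i 's/^p,R,s=pose()/p,R,s=pose(); print("world F",s["ft_force"].round(2));/' o.py; python3 o.py
```

```text
File "o.py", line 2
    p,R,s=pose(); print("world F",s["ft_force"].round(2));; print(p.round(4),"F",R.inv().apply(s["ft_force"]).round(2),"T",R.inv().apply(s["wrist_torque"]).round(3),s["tool_rot"].round(3))
                                                          ^
SyntaxError: invalid syntax
```

Call:
{"method": "carry_out", "body": {
  "deltas": [
    [0,0,0.005,0,0,0],
    [0,0,0.005,0,0,0],
    [0,0,0.005,0,0,0],
    [0,0,0,0,0,0],
    [0,0,0,0,0,0],
    [0,0,0,0,0,0],
    [0,0,0,0,0,0],
    [0,0,0,0,0,0],
    [0,0,0,0,0,0],
    [0,0,0,0,0,0]
  ]
}}

```text
time: 16.97
eef_pos: [0.6489, -0.3545, 0.1642]
tool_rot: [-3.142, 0.06, 2.636]
ft_force: [1.0, -0.1, 0.1]
finger_gap: 0.0129
gripper_force: 59.0
```

```bash
sed -i 's/;;/;/' o.py; python3 o.py
```

```text
world F [ 0.99 -0.11  0.06]
[ 0.6489 -0.3545  0.1642] F [-0.92  0.38 -0.  ] T [0.048 0.027 0.005] [-3.142  0.06   2.636]
```

Call:
{"method": "carry_out", "body": {
  "deltas": [
    [0.0217,0,-0.0355,0,-0.125,0],
    [0.0217,0,-0.0355,0,-0.125,0],
    [0.0217,0,-0.0355,0,-0.125,0],
    [0.0217,0,-0.0355,0,-0.125,0],
    [0.0217,0,-0.0355,0,-0.125,0],
    [0.0217,0,-0.0355,0,-0.125,0],
    [0,0,0,0,0,0],
    [0,0,0,0,0,0],
    [0,0,0,0,0,0],
    [0,0,0,0,0,0]
  ]
}}

```text
time: 17.8
eef_pos: [0.6448, -0.3522, 0.1699]
tool_rot: [3.142, 0.149, 2.636]
ft_force: [-0.4, 0.6, -0.2]
finger_gap: 0.013
gripper_force: 58.9
```

```bash
python3 o.py
```

```text
world F [-0.42  0.57 -0.25]
[ 0.6448 -0.3522  0.1699] F [0.67 0.3  0.15] T [-0.042  0.507  0.071] [3.142 0.149 2.636]
```

Call:
{"method": "carry_out", "body": {
  "deltas": [
    [0.0217,0,-0.035,0,-0.125,0],
    [0.0217,0,-0.0355,0,-0.125,0],
    [0.0217,0,-0.0355,0,-0.125,0],
    [0.0217,0,-0.0355,0,-0.125,0],
    [0.0217,0,-0.0355,0,-0.125,0],
    [0.0217,0,-0.0355,0,-0.125,0],
    [0,0,0,0,0,0],
    [0,0,0,0,0,0],
    [0,0,0,0,0,0],
    [0,0,0,0,0,0]
  ]
}}

```text
time: 18.63
eef_pos: [0.6404, -0.3499, 0.1754]
tool_rot: [3.142, 0.239, 2.636]
ft_force: [-1.0, 1.0, -0.8]
finger_gap: 0.0129
gripper_force: 58.9
```

```bash
python3 o.py
```

```text
world F [-1.01  1.01 -0.77]
[ 0.6404 -0.3499  0.1754] F [1.52 0.4  0.42] T [-0.074  0.557 -0.003] [3.142 0.239 2.636]
```

Call:
{"method": "carry_out", "body": {
  "deltas": [
    [0.0217,0,-0.032,0,-0.125,0],
    [0.0217,0,-0.0345,0,-0.125,0],
    [0.0217,0,-0.0345,0,-0.125,0],
    [0.0217,0,-0.0345,0,-0.125,0],
    [0.0217,0,-0.0345,0,-0.125,0],
    [0.0217,0,-0.0345,0,-0.125,0],
    [0,0,0,0,0,0],
    [0,0,0,0,0,0],
    [0,0,0,0,0,0],
    [0,0,0,0,0,0]
  ]
}}

```text
time: 19.47
eef_pos: [0.6356, -0.3471, 0.1802]
tool_rot: [3.142, 0.329, 2.636]
ft_force: [-0.8, 1.7, 0.4]
finger_gap: 0.0132
gripper_force: 59.1
```

```bash
python3 o.py
```

```text
world F [-0.83  1.71  0.38]
[ 0.6356 -0.3471  0.1802] F [ 1.35  1.09 -0.86] T [-0.1    0.746 -0.015] [3.142 0.329 2.636]
```

Call:
{"method": "carry_out", "body": {
  "deltas": [
    [0.0217,0,-0.0355,0,-0.125,0],
    [0.0217,0,-0.0355,0,-0.125,0],
    [0.0217,0,-0.0355,0,-0.125,0],
    [0.0217,0,-0.0355,0,-0.125,0],
    [0.0217,0,-0.0355,0,-0.125,0],
    [0.0217,0,-0.0355,0,-0.125,0],
    [0,0,0,0,0,0],
    [0,0,0,0,0,0],
    [0,0,0,0,0,0],
    [0,0,0,0,0,0]
  ]
}}

```text
time: 20.3
eef_pos: [0.6306, -0.3444, 0.185]
tool_rot: [-3.142, 0.42, 2.636]
ft_force: [-0.8, 1.9, 1.4]
finger_gap: 0.0126
gripper_force: 59.2
```

```bash
python3 o.py; python3 - <<'E'
from h import *
im=cv2.cvtColor(capture("wrist"),cv2.COLOR_RGB2BGR);sd=cv2.cvtColor(capture("side"),cv2.COLOR_RGB2BGR)
cv2.imwrite("pics/t1.png",np.hstack([cv2.resize(im[0:300,120:370],(500,600)),cv2.resize(sd[210:384,270:357],(300,600))]))
E
```

```text
world F [-0.85  1.87  1.4 ]
[ 0.6306 -0.3444  0.185 ] F [ 0.93  1.22 -1.95] T [-0.026  0.654  0.024] [-3.142  0.42   2.636]
```

View pics/t1.png

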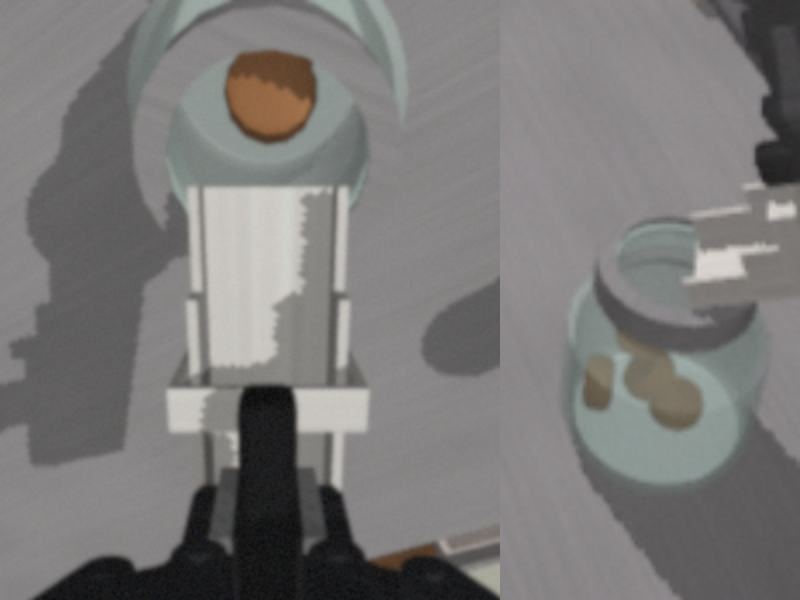

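The tilted trough looks empty where it's visible. The side view shows three tablets in the jar at about (598,382), (650,372) and (677,403), and the fourth just below the band, probably still falling. I'll hold here and look again.

Call:
{"method": "carry_out", "body": {
  "deltas": [
    [0,0,0,0,0,0],
    [0,0,0,0,0,0],
    [0,0,0,0,0,0],
    [0,0,0,0,0,0],
    [0,0,0,0,0,0],
    [0,0,0,0,0,0],
    [0,0,0,0,0,0],
    [0,0,0,0,0,0],
    [0,0,0,0,0,0],
    [0,0,0,0,0,0]
  ]
}}

```text
time: 21.23
eef_pos: [0.6305, -0.3444, 0.185]
tool_rot: [3.142, 0.42, 2.636]
ft_force: [-0.7, 1.3, 1.2]
finger_gap: 0.013
gripper_force: 59.2
```

```bash
python3 o.py; python3 - <<'E'
from h import *
im=cv2.cvtColor(capture("wrist"),cv2.COLOR_RGB2BGR);sd=cv2.cvtColor(capture("side"),cv2.COLOR_RGB2BGR)
cv2.imwrite("pics/t2.png",np.hstack([cv2.resize(im[0:300,120:320],(400,600)),cv2.resize(sd[250:364,280:356],(400,600))]))
E
```

```text
world F [-0.67  1.34  1.22]
[ 0.6305 -0.3444  0.185 ] F [ 0.63  0.85 -1.61] T [-0.085  0.495 -0.002] [3.142 0.42  2.636]
```

View pics/t2.png

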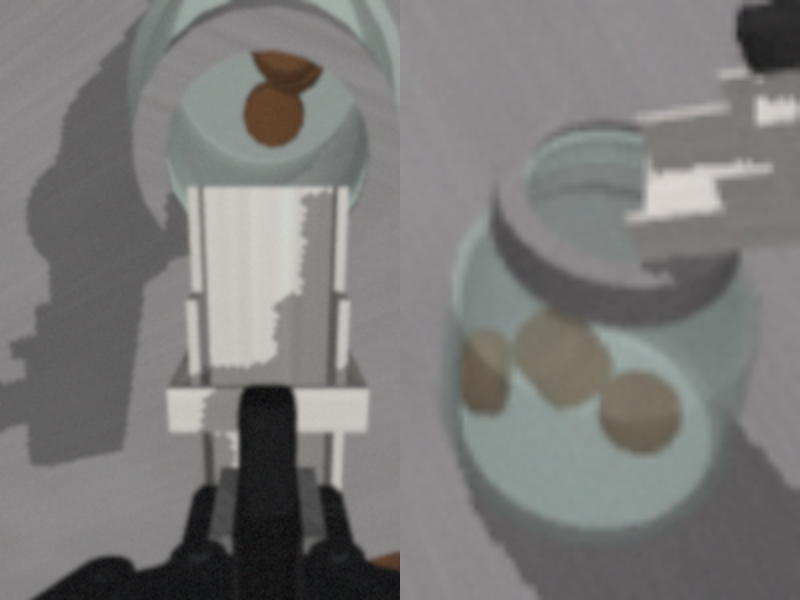

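All of the visible trough is empty, and the jar shows four tablets (left, right and two overlapping in the middle). The scoop is only at 24°, so I'll tilt further to make sure nothing is left at the back.

Call:
{"method": "carry_out", "body": {
  "deltas": [
    [0.0217,0,-0.0355,0,-0.125,0],
    [0.0217,0,-0.0355,0,-0.125,0],
    [0.0217,0,-0.0355,0,-0.125,0],
    [0.0217,0,-0.0355,0,-0.125,0],
    [0.0217,0,-0.0355,0,-0.125,0],
    [0.0217,0,-0.0355,0,-0.125,0],
    [0,0,0,0,0,0],
    [0,0,0,0,0,0],
    [0,0,0,0,0,0],
    [0,0,0,0,0,0]
  ]
}}

```text
time: 22.17
eef_pos: [0.6249, -0.3413, 0.1888]
tool_rot: [3.142, 0.509, 2.636]
ft_force: [-2.8, 1.4, 0.9]
finger_gap: 0.0128
gripper_force: 59.2
```

```bash
python3 o.py
```

```text
world F [-2.85  1.35  0.93]
[ 0.6249 -0.3413  0.1888] F [ 2.29 -0.2  -2.35] T [-0.077  0.851  0.024] [3.142 0.509 2.636]
```

Call:
{"method": "carry_out", "body": {
  "deltas": [
    [0.0217,0,-0.0355,0,-0.125,0],
    [0.0217,0,-0.0355,0,-0.125,0],
    [0.0217,0,-0.0355,0,-0.125,0],
    [0.0217,0,-0.0355,0,-0.125,0],
    [0.0217,0,-0.0355,0,-0.125,0],
    [0,0,0,0,0,0],
    [0,0,0,0,0,0],
    [0,0,0,0,0,0],
    [0,0,0,0,0,0],
    [0,0,0,0,0,0]
  ]
}}

```text
time: 23.0
eef_pos: [0.6202, -0.3386, 0.1918]
tool_rot: [3.142, 0.585, 2.636]
ft_force: [-2.4, 2.2, 0.4]
finger_gap: 0.0131
gripper_force: 59.1
```

```bash
python3 o.py; python3 - <<'E'
from h import *
im=cv2.cvtColor(capture("wrist"),cv2.COLOR_RGB2BGR);sd=cv2.cvtColor(capture("side"),cv2.COLOR_RGB2BGR)
tp=cv2.cvtColor(capture("top"),cv2.COLOR_RGB2BGR)
cv2.imwrite("pics/t3.png",np.hstack([cv2.resize(im[0:300,170:320],(300,600)),cv2.resize(sd[250:364,280:375],(500,600))]))
cv2.imwrite("pics/top3.png",tp)
# brown blobs anywhere near: side hue mask areas inside jar before/after
a=cv2.imread("pics/t2.png")[:,400:]
E
```

```text
world F [-2.36  2.23  0.41]
[ 0.6202 -0.3386  0.1918] F [ 2.4   0.81 -2.07] T [-0.018  0.956  0.074] [3.142 0.585 2.636]
```

```bash
python3 - <<'E'
from h import *
a=cv2.resize(cv2.imread("pics/t2.png")[:,400:],(76,114),interpolation=cv2.INTER_AREA); b=cv2.resize(cv2.imread("pics/t3.png")[:,300:],(95,114),interpolation=cv2.INTER_AREA)[:,:76]
for n,i in(("t2",a),("t3",b)):
    h=i[:,:,2].astype(int)-i[:,:,0]; m=(h>15).astype(np.uint8); k,l,st,c=cv2.connectedComponentsWithStats(m); print(n,[(*c[j].round(),st[j,4],st[j,2:4]) for j in range(1,k) if st[j,4]>15])
E
```

```text
t2 [(np.float64(37.0), np.float64(72.0), np.int32(373), array([31, 27], dtype=int32)), (np.float64(15.0), np.float64(70.0), np.int32(100), array([ 8, 14], dtype=int32))]
t3 [(np.float64(37.0), np.float64(72.0), np.int32(370), array([31, 27], dtype=int32)), (np.float64(16.0), np.float64(70.0), np.int32(106), array([ 8, 15], dtype=int32))]
```

Call:
{"method": "carry_out", "body": {
  "deltas": [
    [-0.04,0,-0.06,0,0,0],
    [-0.1,0,-0.15,0,0,0],
    [-0.18,0,-0.28,0,0,0],
    [-0.18,0,-0.28,0,0,0],
    [-0.18,0,-0.28,0,0,0],
    [-0.18,0,-0.28,0,0,0],
    [-0.18,0,-0.28,0,0,0],
    [-0.1,0,-0.15,0,0,0],
    [0,0,0,0,0.3,0],
    [0,0,0,0,0.5,0]
  ]
}}

```text
time: 23.98
eef_pos: [0.6186, -0.3377, 0.2551]
tool_rot: [-3.142, 0.487, 2.636]
ft_force: [0.3, -0.1, -2.6]
finger_gap: 0.013
gripper_force: 58.6
```

Call:
{"method": "carry_out", "body": {
  "deltas": [
    [0,0,0,0,0.6,0],
    [0,0,0,0,0.6,0],
    [0,0,0,0,0.6,0],
    [0,0,0,0,0.6,0],
    [0,0,0,0,0.6,0],
    [0,0,0,0,0.6,0],
    [0,0,0,0,0.475,0],
    [0,0,0,0,0,0],
    [0,0,0,0,0,0],
    [0,0,0,0,0,0]
  ]
}}

```text
time: 24.82
eef_pos: [0.6194, -0.3382, 0.2547]
tool_rot: [3.142, 0.001, 2.636]
ft_force: [1.1, -0.0, -1.5]
finger_gap: 0.0131
gripper_force: 58.6
```

```bash
python3 o.py; python3 - <<'E'
from h import *
p,R,s=pose()
u=R.apply([1,0,0]); tgt=np.array([.5303,.2931,p[2]])-.0104*u
print(s["qpos"].round(2),R.inv().apply(tgt-p)/.03,tgt)
E
```

```text
world F [ 1.11 -0.03 -1.49]
[ 0.6194 -0.3382  0.2547] F [-0.98  0.51  1.5 ] T [0.047 0.042 0.002] [3.142e+00 1.000e-03 2.636e+00]
[-0.58  0.59  1.09  0.    1.46 -1.65] [12.43995524 16.97474228 -0.01817256] [0.53939979 0.28806476 0.2547363 ]
```

Call:
{"method": "carry_out", "body": {
  "deltas": [
    [0.13,0.18,0,0,0,0],
    [0.26,0.36,0,0,0,0],
    [0.44,0.6,0,0,0,0],
    [0.44,0.6,0,0,0,0],
    [0.44,0.6,0,0,0,0],
    [0.44,0.6,0,0,0,0],
    [0.44,0.6,0,0,0,0],
    [0.44,0.6,0,0,0,0],
    [0.44,0.6,0,0,0,0],
    [0.44,0.6,0,0,0,0]
  ]
}}

```text
time: 25.65
eef_pos: [0.5934, -0.1391, 0.2552]
tool_rot: [3.141, 0.001, 2.637]
ft_force: [0.8, -0.3, -1.6]
finger_gap: 0.013
gripper_force: 58.6
```

Call:
{"method": "carry_out", "body": {
  "deltas": [
    [0.44,0.6,0,0,0,0],
    [0.44,0.6,0,0,0,0],
    [0.44,0.6,0,0,0,0],
    [0.44,0.6,0,0,0,0],
    [0.44,0.6,0,0,0,0],
    [0.44,0.6,0,0,0,0],
    [0.44,0.6,0,0,0,0],
    [0.44,0.6,0,0,0,0],
    [0.44,0.6,0,0,0,0],
    [0.44,0.6,0,0,0,0]
  ]
}}

```text
time: 26.48
eef_pos: [0.5647, 0.082, 0.2552]
tool_rot: [3.141, 0.001, 2.637]
ft_force: [0.5, 0.6, -1.7]
finger_gap: 0.0129
gripper_force: 58.6
```

Call:
{"method": "carry_out", "body": {
  "deltas": [
    [0.44,0.6,0,0,0,0],
    [0.44,0.6,0,0,0,0],
    [0.44,0.6,0,0,0,0],
    [0.44,0.6,0,0,0,0],
    [0.44,0.6,0,0,0,0],
    [0.44,0.6,0,0,0,0],
    [0.44,0.6,0,0,0,0],
    [0.4,0.5,0,0,0,0],
    [0.3,0.4,0,0,0,0],
    [0.2,0.3,0,0,0,0]
  ]
}}

```text
time: 27.32
eef_pos: [0.5388, 0.2813, 0.2551]
tool_rot: [3.141, 0.0, 2.637]
ft_force: [0.3, 0.2, -1.3]
finger_gap: 0.0129
gripper_force: 58.6
```

```bash
python3 o.py; python3 - <<'E'
from h import *
p,R,s=pose()
u=R.apply([1,0,0]); tgt=np.array([.5303,.2931,.055])-.0104*u
print(s["qpos"].round(2),R.inv().apply(tgt-p)/.03,tgt)
E
```

```text
world F [ 0.32  0.18 -1.25]
[0.5388 0.2813 0.2551] F [-0.19  0.31  1.25] T [ 0.038 -0.021 -0.049] [3.141 0.    2.637]
[ 0.38  0.45  1.36  0.    1.34 -0.68] [0.09146396 0.20489694 6.67003048] [0.53940611 0.28807617 0.05500159]
```

Call:
{"method": "carry_out", "body": {
  "deltas": [
    [0.03,0.05,0.2,0,0,0],
    [0.03,0.05,0.4,0,0,0],
    [0,0,0.6,0,0,0],
    [0,0,0.6,0,0,0],
    [0,0,0.6,0,0,0],
    [0,0,0.6,0,0,0],
    [0,0,0.6,0,0,0],
    [0,0,0.6,0,0,0],
    [0,0,0.5,0,0,0],
    [0,0,0.3,0,0,0]
  ]
}}

```text
time: 28.15
eef_pos: [0.5392, 0.282, 0.1028]
tool_rot: [-3.14, -0.001, 2.635]
ft_force: [-0.9, 0.0, -1.8]
finger_gap: 0.0134
gripper_force: 58.6
```

Call:
{"method": "carry_out", "body": {
  "deltas": [
    [0,0,0.3,0,0,0],
    [0,0,0.3,0,0,0],
    [0,0,0.25,0,0,0],
    [0,0,0.2,0,0,0],
    [0,0,0.2,0,0,0],
    [0,0,0.15,0,0,0],
    [0,0,0.1,0,0,0],
    [0,0,0,0,0,0],
    [0,0,0,0,0,0],
    [0,0,0,0,0,0]
  ]
}}

```text
time: 28.98
eef_pos: [0.5402, 0.2832, 0.0601]
tool_rot: [3.141, 0.0, 2.636]
ft_force: [-1.1, -0.1, -2.2]
finger_gap: 0.0128
gripper_force: 58.6
```

Remaining to contact is about 12 mm, and the placement is centred to within about 5 mm.

Call:
{"method": "carry_out", "body": {
  "deltas": [
    [0,0,0.05,0,0,0],
    [0,0,0.06,0,0,0],
    [0,0,0.06,0,0,0],
    [0,0,0.06,0,0,0],
    [0,0,0.05,0,0,0],
    [0,0,0.03,0,0,0],
    [0,0,0.02,0,0,0],
    [0,0,0,0,0,0],
    [0,0,0,0,0,0],
    [0,0,0,0,0,0]
  ]
}}

```text
time: 29.82
eef_pos: [0.54, 0.2831, 0.0499]
tool_rot: [3.141, 0.0, 2.636]
ft_force: [0.4, -1.4, -0.4]
finger_gap: 0.013
gripper_force: 58.6
```

Call:
{"method": "carry_out", "body": {
  "deltas": [
    [0,0,0.015,0,0,0],
    [0,0,0.015,0,0,0],
    [0,0,0.015,0,0,0],
    [0,0,0.015,0,0,0],
    [0,0,0,0,0,0],
    [0,0,0,0,0,0],
    [0,0,0,0,0,0],
    [0,0,0,0,0,0],
    [0,0,0,0,0,0],
    [0,0,0,0,0,0]
  ]
}}

```text
time: 30.65
eef_pos: [0.54, 0.2831, 0.0481]
tool_rot: [3.142, -0.0, 2.636]
ft_force: [0.4, -0.3, -2.3]
finger_gap: 0.0129
gripper_force: 58.6
```

Call:
{"method": "carry_out", "body": {
  "deltas": [
    [0,0,0.015,0,0,0],
    [0,0,0.015,0,0,0],
    [0,0,0,0,0,0],
    [0,0,0,0,0,0],
    [0,0,0,0,0,0],
    [0,0,0,0,0,0],
    [0,0,0,0,0,0],
    [0,0,0,0,0,0],
    [0,0,0,0,0,0],
    [0,0,0,0,0,0]
  ]
}}

```text
time: 31.48
eef_pos: [0.5401, 0.2834, 0.0478]
tool_rot: [3.141, 0.0, 2.636]
ft_force: [-2.0, 0.1, 8.8]
finger_gap: 0.013
gripper_force: 60.2
```

Call:
{"method": "carry_out", "body": {
  "deltas": [
    [0,0,0,0,0,0],
    [0,0,0,0,0,0],
    [0,0,0,0,0,0],
    [0,0,0,0,0,0],
    [0,0,0,0,0,0],
    [0,0,0,0,0,0],
    [0,0,0,0,0,0],
    [0,0,0,0,0,0],
    [0,0,0,0,0,0],
    [0,0,0,0,0,0]
  ],
  "jaw": 1
}}

```text
time: 32.32
eef_pos: [0.54, 0.2831, 0.0472]
tool_rot: [3.142, -0.0, 2.636]
ft_force: [-0.3, -0.6, -0.6]
finger_gap: 0.0856
gripper_force: 0.0
```

Call:
{"method": "carry_out", "body": {
  "deltas": [
    [0,0,-0.1,0,0,0],
    [0,0,-0.2,0,0,0],
    [0,0,-0.4,0,0,0],
    [0,0,-0.6,0,0,0],
    [0,0,-0.7,0,0,0],
    [0,0,-0.7,0,0,0],
    [0,0,-0.7,0,0,0],
    [0,0,-0.7,0,0,0],
    [0,0,-0.4,0,0,0],
    [0,0,-0.2,0,0,0]
  ]
}}

```text
time: 33.15
eef_pos: [0.5408, 0.2835, 0.1914]
tool_rot: [3.139, 0.002, 2.636]
ft_force: [0.4, 0.1, 0.8]
finger_gap: 0.0853
gripper_force: 0.0
```

```bash
python3 - <<'E'
from h import *
t=cv2.cvtColor(capture("top"),cv2.COLOR_RGB2BGR);w=cv2.cvtColor(capture("wrist"),cv2.COLOR_RGB2BGR);s=cv2.cvtColor(capture("side"),cv2.COLOR_RGB2BGR)
cv2.imwrite("pics/end.png",np.vstack([np.hstack([cv2.resize(w,(400,300)),cv2.resize(t,(400,300))]),np.hstack([cv2.resize(s[110:310,130:400],(400,300)),cv2.resize(s[250:370,270:430],(400,300))])]))
E
```

```text
(no output)
```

View pics/end.png

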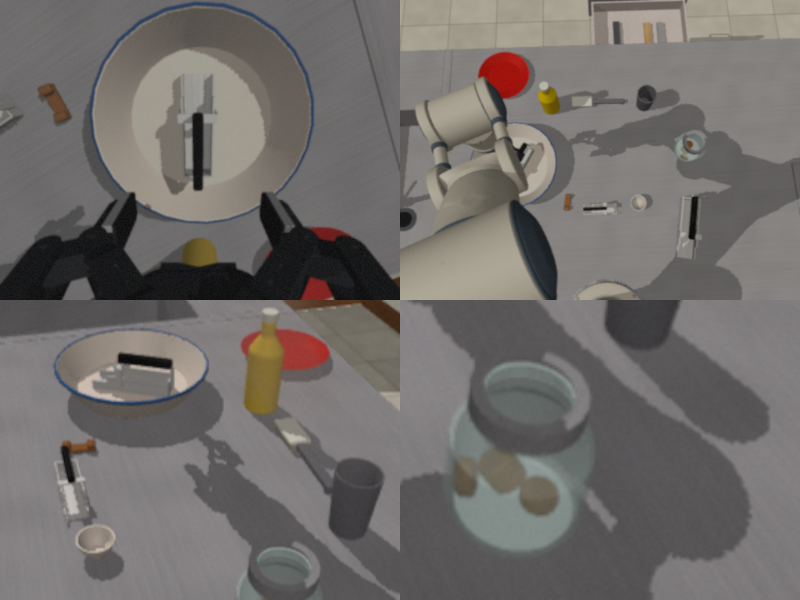

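The wrist view shows the scoop upright, empty and centred in the basin at (197,125). The jar is upright with the tablets inside, and everything else is in place. Handing in.

```bash
python3 -c "
from cell import *
print(hand_in())"
```

```text
the job is handed in; nothing more can be done
None
```

I handed the job in at about 33 s: the tablets are in the jar and the empty scoop is released upright in the middle of the basin, but the pictures show only three tablets clearly, with the fourth overlapping one of them.

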